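# Seat three brooch stones in gluing order

### The job

The stones of three copper brooches have been glued in this order: turquoise, yellow, red; with a fingertip press each of them gently straight down until it is fully home in its setting, in that order, never bearing down with more than 30 N. Leave the white one and its block untouched, as it has no glue yet, and do not lift, tip or push aside the blocks or anything else on the bench.

Things in the scene. Friction and masses are not known exactly. Their poses are not given: they have to be found in the camera images.
- turquoise_block: Loose dark steel bench block 60 x 60 mm, 20 mm high, about 0.6 kg, with a round 14 mm rubber pad on top and on it a copper brooch (disc of 50 mm diameter, round setting of 33 mm diameter, rim 42 mm above the bench) that carries the turquoise stone. The pad springs: the brooch sinks 0.5 mm per N, at most 12 mm, and comes back up. Origin at the centre of the block's underside, z up.
- turquoise_top (a point): Centre of the top of the turquoise stone: a smooth low dome 26 mm across with a nearly flat crown, standing up out of its setting, its top 55 to 56 mm above the bench. It slides straight down into the setting under about 3 to 4 N, as far as a stop 8 mm down (top then 48 mm above the bench, 6 mm above the rim) and stays where it is left. At the stop only the springy pad gives further.
- turquoise_stone (a joint): How far the turquoise stone has been pressed down into its setting, in m: 0 fully raised, 0.008 fully home at the stop. It starts between 0 and 0.001.
- yellow_block: Loose dark steel bench block 60 x 60 mm, 20 mm high, about 0.6 kg, with a round 14 mm rubber pad on top and on it a copper brooch (disc of 50 mm diameter, round setting of 33 mm diameter, rim 42 mm above the bench) that carries the yellow stone. The pad springs: the brooch sinks 0.5 mm per N, at most 12 mm, and comes back up. Origin at the centre of the block's underside, z up.
- yellow_top (a point): Centre of the top of the yellow stone: a smooth low dome 26 mm across with a nearly flat crown, standing up out of its setting, its top 55 to 56 mm above the bench. It slides straight down into the setting under about 3 to 4 N, as far as a stop 8 mm down (top then 48 mm above the bench, 6 mm above the rim) and stays where it is left. At the stop only the springy pad gives further.
- yellow_stone (a joint): How far the yellow stone has been pressed down into its setting, in m: 0 fully raised, 0.008 fully home at the stop. It starts between 0 and 0.001.
- red_block: Loose dark steel bench block 60 x 60 mm, 20 mm high, about 0.6 kg, with a round 14 mm rubber pad on top and on it a copper brooch (disc of 50 mm diameter, round setting of 33 mm diameter, rim 42 mm above the bench) that carries the red stone. The pad springs: the brooch sinks 0.5 mm per N, at most 12 mm, and comes back up. Origin at the centre of the block's underside, z up.
- red_top (a point): Centre of the top of the red stone: a smooth low dome 26 mm across with a nearly flat crown, standing up out of its setting, its top 55 to 56 mm above the bench. It slides straight down into the setting under about 3 to 4 N, as far as a stop 8 mm down (top then 48 mm above the bench, 6 mm above the rim) and stays where it is left. At the stop only the springy pad gives further.
- red_stone (a joint): How far the red stone has been pressed down into its setting, in m: 0 fully raised, 0.008 fully home at the stop. It starts between 0 and 0.001.
- white_block: Loose dark steel bench block 60 x 60 mm, 20 mm high, about 0.6 kg, with a round 14 mm rubber pad on top and on it a copper brooch (disc of 50 mm diameter, round setting of 33 mm diameter, rim 42 mm above the bench) that carries the white stone. The pad springs: the brooch sinks 0.5 mm per N, at most 12 mm, and comes back up. Origin at the centre of the block's underside, z up.
- white_top (a point): Centre of the top of the white stone: a smooth low dome 26 mm across with a nearly flat crown, standing up out of its setting, its top 55 to 56 mm above the bench. It slides straight down into the setting under about 3 to 4 N, as far as a stop 8 mm down (top then 48 mm above the bench, 6 mm above the rim) and stays where it is left. At the stop only the springy pad gives further.
- white_stone (a joint): How far the white stone has been pressed down into its setting, in m: 0 fully raised, 0.008 fully home at the stop. It starts between 0 and 0.001.
- spool: Small spool of copper wire standing upright, 60 mm diameter, 42 mm high, loose. Origin at the centre of its underside.
- dish: Small blue ceramic dish, 80 mm across, 25 mm high, loose. Origin at the centre of its underside.
- hammer: Hammer lying at the right side of the work, loose. Origin under it, handle along its -x.
- glue: White glue bottle with an orange cap, 34 mm diameter, 85 mm high, standing, loose. Origin at the centre of its underside.
- tape: Roll of blue tape lying flat, 90 mm diameter, 24 mm high, loose. Origin at the centre of its underside.
- driver: Screwdriver with a yellow handle lying at the back of the bench, loose. Origin under it, handle along its -x.
Things that resemble listed ones, but are neither listed nor needed, are in the scene too. Leave any blue look-alike of the turquoise_block alone.

How it is judged:
By the outcome, as a careful person would: the job done as asked, in the order asked, and still so for the second after the job is handed in, with the robot touching nothing.
It also fails if it takes over 48 s, if anything falls off the work surface, if the arm or the gripper's body presses on something with over 40 N, if the wrist force passes 120 N, or if a joint passes its speed limit or range.

### The arm

A 6-joint arm with a two-finger parallel gripper is mounted at the origin on the work surface. World frame = base frame: x ahead of the robot, y to its left, z up, the work surface at z = 0. Lengths are in m, angles in rad, forces in N, time in s.
With the tool pointing down it reaches from about 0.35 to 0.775 m from the base axis. Payload 7.3 kg.
Tool frame: the origin (TCP) lies between the finger pads; the fingertips stand 14 mm ahead of it and the grasp point (between the pads) lies 5 mm behind it; z points along the fingers, y is the line along which they close (so a half turn about z gives the same grasp; the last joint's range is limited). The gripper opens to 92 mm and grips with 3 to 60 N. Pads are 19 mm wide; open, the fingers measure 130 mm over their backs; the gripper's body (75 mm by 190 mm) begins 47 mm behind the grasp point.
Start: joints at [1.138, 0.342, 1.524, -0, 1.275, -0.146], TCP at [0.148, 0.504, 0.241] pointing down, gripper open.
Joint ranges: [-2.53, 2.53], [-0.77, 2.02], [0.04, 2.7], [-1, 4.14], [0.28, 2.66], [-3.11, 3.11]. Speed limits (rad/s): [2.57, 2.57, 3.14, 3.14, 3.14, 3.14].

### API

Orientations are given as [roll, pitch, yaw] about the fixed x, y, z axes, in that order (R = Rz(yaw) Ry(pitch) Rx(roll)).
In Python, from cell import robot, eyes gives the robot as it stands. The module is installed in compiled form; this text tells all that it offers.
- The arm moves only by the shell command python3 -m handwheel 'ROWS' [FORCE]. ROWS is JSON, one flat list of numbers, 5 for each row, row after row: the shift along the world's x, y, z in mm, then the turn about the world's z in rad, then the opening, from 0 (shut) to 1 (fully open). In form: [x, y, z, spin, jaw, x, y, z, spin, jaw, ...]. A call has 1 to 8 rows; each row shifts and turns the commanded pose from where the row before left it; what a row does not reach is not made up. A row lasts 1/10 s, in which the tool goes at most 50 mm and 8.59 degrees, less where a joint would pass 70% of its speed; a pose out of reach is approached as far as the arm can. A call with a gripper value outside its range is refused whole. The fingers move at their own pace and stop on an object; FORCE is the grip in N (left out, the last holds). Time passes only in rows, so rows that do not move let the fingers close. It gives the time, the measured TCP pose, the force, the opening and the grip force at its end, in the units of the state.
- robot.observe(): the state, without advancing time (a new reading comes with each control period).
- eyes.read_camera(name): name is "side" or "top" or "wrist"; returns (picture, depth): 384x512x3 uint8, blue, green, red; 384x512 float32, m along the optical axis (not along the pixel's ray), 0 where there is no reading.
- eyes.calibration(name): a dict with "fx", "fy", "cx", "cy" (pixels), "world_to_cam" (4x4, takes a point from world to camera coordinates). Camera axes: x right, y down, z forward; pixel columns grow to the right and rows downward; lengths in m; the calibration is good to about 2 mm. A picture is of the moment at which its call begins: read the wrist's pose just before it. calibration takes no time and is no camera call; for the wrist camera it gives the pose at the moment of the call.
- robot.hand_in(): hands the job in; it is judged then, once.
The state is a dict: "time": time; "qpos": joint angles; "qvel": joint speeds; "joint_efforts": joint torques, N m; "tool_pos": TCP position; "tool_rot": TCP orientation; "contact_force": force on the tool from outside, world axes, zero at the start; "torque": the same for the moment, N m; "opening": finger opening in m; "grip_force": force on a finger pad.
Only numpy, scipy, OpenCV 4.12 (cv2) and the standard library are available. Lean on these libraries where they do the work, as an engineer would, in place of code of your own. Each camera call takes 0.05 s, during which the arm holds its last target. There are 200 camera calls.

## Working session

There is one attempt and no reset: what is moved stays moved. The work goes in short steps, Python scripts to look and compute and a shell command to move; the robot and the scene stay as the last step left them, time stands still between calls to the robot, and variables do not carry over. Pictures are saved under pics/ and viewed, at most 10 in all, crops included, and the job is handed in when it is done.

```bash
mkdir -p pics; python3 - <<'E'
from cell import robot, eyes
import cv2,numpy as np
s=robot.observe(); print(s)
for n in("top","side"):
    im,d=eyes.read_camera(n); cv2.imwrite(f"pics/{n}0.png",im); np.savez(f"{n}0.npz",im=im,d=d,**{k:np.array(v) for k,v in eyes.calibration(n).items()})
    print(n,eyes.calibration(n))
E
```

```text
{'time': 0.0, 'qpos': array([ 1.13800395e+00,  3.42735122e-01,  1.52504619e+00, -4.64182533e-06,
        1.27535592e+00, -1.46005462e-01]), 'qvel': array([-0.0007525 , -0.00092155, -0.0008209 , -0.00031272, -0.00018079,
       -0.0009115 ]), 'joint_efforts': array([-8.28740008e-05, -4.31245816e+01, -2.44216669e+01,  7.17364135e-02,
        5.59779222e-02, -1.17519794e-04]), 'tool_pos': array([0.14832656, 0.50320821, 0.24002831]), 'tool_rot': array([-3.14006386e+00, -2.20324949e-04,  2.85480692e+00]), 'contact_force': array([ 0.05403765,  0.28618018, -0.17307247]), 'torque': array([ 0.05654599, -0.05770623, -0.01775504]), 'grip_force': 0.0, 'opening': 0.09195715235463929}
top {'fx': 430.97916625659394, 'fy': 430.97916625659394, 'cx': 258.793359531563, 'cy': 183.24000226148252, 'world_to_cam': array([[-0.02401806, -0.99963849,  0.01208434,  0.01078504],
       [-0.99478131,  0.02269886, -0.0994731 ,  0.56443188],
       [ 0.09916284, -0.01441042, -0.99496687,  1.18387814],
       [ 0.        ,  0.        ,  0.        ,  1.        ]])}
side {'fx': 485.8103669021994, 'fy': 485.8103669021994, 'cx': 253.2698980131199, 'cy': 192.71658749398628, 'world_to_cam': array([[-9.96784255e-01, -8.01300025e-02, -5.76644811e-04,
         5.50653884e-01],
       [-5.76202318e-02,  7.21735780e-01, -6.89766172e-01,
         9.27961679e-02],
       [ 5.56871503e-02, -6.87514833e-01, -7.24031971e-01,
         1.29649937e+00],
       [ 0.00000000e+00,  0.00000000e+00,  0.00000000e+00,
         1.00000000e+00]])}
```

View pics/top0.png

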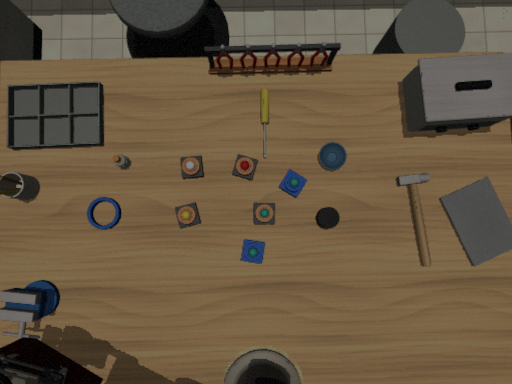

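View pics/side0.png

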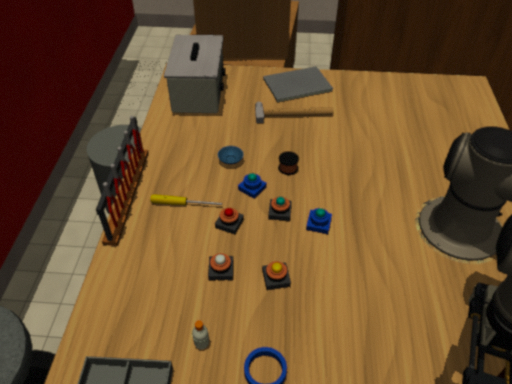

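The top view shows the copper brooches at about these pixels: turquoise (264,213), yellow (187,215), red (245,166) and white (192,167). The blue look-alikes are at (293,183) and (253,251). In the side view the targets are at about turquoise (281,203), yellow (277,268) and red (229,214).

```bash
cat > m.py <<'E'
import cv2,numpy as np
def ray(c,u,v):
    T=c["world_to_cam"];R=T[:3,:3];o=-R.T@T[:3,3]
    return o,R.T@np.array([(u-c["cx"])/c["fx"],(v-c["cy"])/c["fy"],1])
def blob(im,hr,near,r=11):
    h=cv2.cvtColor(im,cv2.COLOR_BGR2HSV);H=h[...,0].astype(int)
    m=((H-hr[0])%180<=(hr[1]-hr[0])%180)&(h[...,1]>130)&(h[...,2]>60)
    y,x=np.mgrid[:384,:512];m&=np.hypot(x-near[0],y-near[1])<r
    n,l,s,ce=cv2.connectedComponentsWithStats(m.astype(np.uint8))
    k=1+np.argmax(s[1:,4]);return ce[k],s[k]
E
python3 - <<'E'
from m import *
D={n:dict(np.load(f"{n}0.npz")) for n in("top","side")}
for name,hr,pt,ps in(("turq",(65,100),(264,213),(281,203)),("yellow",(20,35),(187,215),(277,268)),("red",(172,3),(245,166),(230,214))):
    R=[]
    for n,p in(("top",pt),("side",ps)):
        c,s=blob(D[n]["im"],hr,p);o,d=ray(D[n],*c);R.append((o,d))
        q=o+d*(.053-o[2])/d[2];print(name,n,c.round(1),s,"on plane",q.round(4), "depth pt",(o+d*D[n]["d"][int(round(c[1])),int(round(c[0]))]).round(4))
    (a,u),(b,v)=R;t=np.linalg.lstsq(np.c_[u,-v],b-a,rcond=None)[0];P,Q=a+u*t[0],b+v*t[1]
    print("  tri",((P+Q)/2).round(4),"gap",np.linalg.norm(P-Q).round(4))
im=np.vstack([cv2.resize(D["top"]["im"][140:265,160:320],None,fx=4,fy=4,interpolation=2)])
cv2.imwrite("pics/crop.png",im)
E
```

```text
turq top [264.2 212.5] [261 209   8   8  49] on plane [ 0.4813 -0.0149  0.053 ] depth pt [ 0.4811 -0.0147  0.0608]
turq side [280.  200.2] [277 197   7   7  40] on plane [ 0.4818 -0.0119  0.053 ] depth pt [ 0.4818 -0.0088  0.0564]
  tri [ 0.4816 -0.015   0.0497] gap 0.0004
yellow top [185.5 214.4] [182 211   8   8  55] on plane [0.4811 0.1998 0.053 ] depth pt [0.4811 0.1997 0.0536]
yellow side [276.5 266.8] [272 263  10   9  71] on plane [0.4813 0.2027 0.053 ] depth pt [0.4813 0.2027 0.053 ]
  tri [0.4812 0.2003 0.0496] gap 0.0001
red top [244.4 164.9] [241 161   8   9  53] on plane [0.6138 0.0366 0.053 ] depth pt [0.6134 0.0365 0.0558]
red side [228.4 212.1] [225 209   8   7  46] on plane [0.6141 0.0411 0.053 ] depth pt [0.6136 0.0441 0.0564]
  tri [0.6147 0.0366 0.0479] gap 0.0002
```

View pics/crop.png

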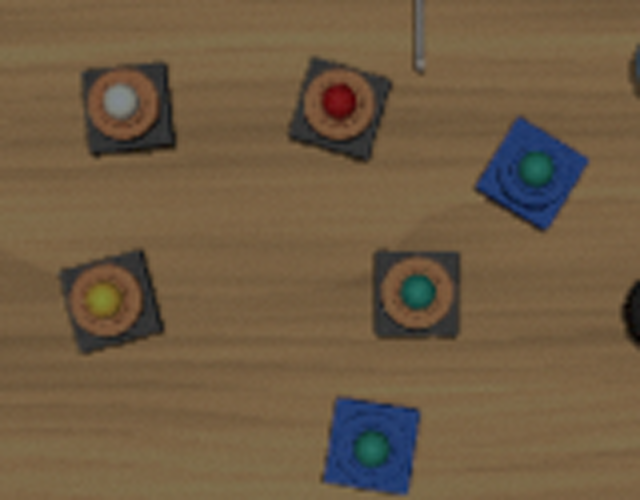

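Two views agree to under 0.5 mm on where the rays cross. The heights (about 0.05) and the reach are plausible, and the crop confirms a copper brooch for each target. I'll move above the turquoise with the fingers closed.

```bash
python3 -m handwheel '[24,-37,0,0,0,24,-37,0,0,0,24,-37,0,0,0,24,-37,0,0,0,24,-37,0,0,0,24,-37,0,0,0,24,-37,0,0,0,24,-37,0,0,0]' 10
python3 -m handwheel '[24,-37,-10,0,0,24,-37,-10,0,0,24,-37,-10,0,0,24,-37,-10,0,0,24,-37,-10,0,0,15,-37,-10,0,0,0,0,0,0,0,0,0,0,0,0]'
python3 - <<'E'
from m import *
from cell import robot,eyes
c=eyes.calibration("wrist");im,d=eyes.read_camera("wrist");cv2.imwrite("pics/w0.png",im)
s=robot.observe();print(s["tool_pos"],s["tool_rot"],s["contact_force"],s["opening"])
T=c["world_to_cam"];p=T[:3,:3]@[.4815,-.0145,.055]+T[:3,3];print(c["fx"]*p[0]/p[2]+c["cx"],c["fy"]*p[1]/p[2]+c["cy"],p[2])
b,st=blob(im,(65,100),(c["fx"]*p[0]/p[2]+c["cx"],c["fy"]*p[1]/p[2]+c["cy"]),70);o,r=ray(c,*b);print(b,st,(o+r*(.054-o[2])/r[2]))
E
```

```text
time: 0.9
tool_pos: [0.341, 0.2059, 0.2407]
tool_rot: [3.142, -0.0, 2.855]
contact_force: [0.5, 0.0, -0.7]
opening: 0.0323
grip_force: 0.0
time: 1.7
tool_pos: [0.475, -0.0148, 0.1801]
tool_rot: [3.141, -0.002, 2.853]
contact_force: [0.2, 1.1, 0.5]
opening: 0.0
grip_force: 0.0
[ 0.47491942 -0.01401156  0.18048723] [ 3.14126933e+00 -1.35808194e-03  2.85417420e+00] [-0.00530274 -0.15217983 -0.34958057] 0.0006095330636316959
259.46263010735026 199.68983741289443 0.2837031969272531
[258.25748503 196.91816367] [246 185  25  25 501] [ 0.47883819 -0.01490179  0.054     ]
```

View pics/w0.png

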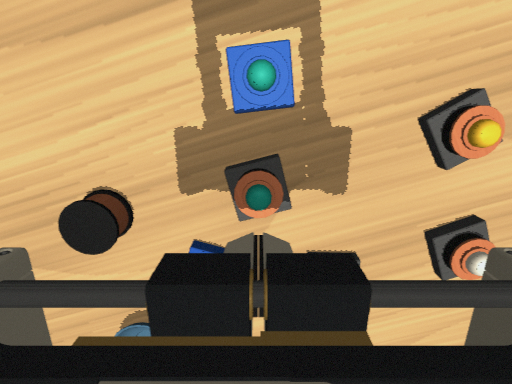

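The wrist view shows the turquoise stone on its copper brooch at (258,197), just ahead of the closed fingers. It agrees with the fixed cameras within 3 mm, so I'll use the mean, x 0.480 and y -0.0147.

```bash
python3 -m handwheel '[5,0,-25,0,0,0,0,-25,0,0,0,0,-25,0,0,0,0,-20,0,0,0,0,-7,0,0,0,0,0,0,0,0,0,0,0,0]'
python3 -m handwheel '[0,0,-2,0,0,0,0,-2,0,0,0,0,-2,0,0,0,0,-2,0,0,0,0,-2,0,0,0,0,-1,0,0,0,0,0,0,0,0,0,0,0,0]'
```

```text
time: 2.45
tool_pos: [0.481, -0.0139, 0.0797]
tool_rot: [3.141, 0.002, 2.856]
contact_force: [-0.5, -0.5, -0.2]
opening: 0.0005
grip_force: 0.0
time: 3.25
tool_pos: [0.4806, -0.0145, 0.0679]
tool_rot: [3.142, 0.0, 2.855]
contact_force: [-0.1, -0.1, 2.3]
opening: 0.0006
grip_force: 1.2
```

Contact is at the expected height. I'll press on in small steps.

```bash
python3 -m handwheel '[0,0,-1,0,0,0,0,-1,0,0,0,0,-1,0,0,0,0,-1,0,0,0,0,-1,0,0,0,0,-1,0,0,0,0,-1,0,0,0,0,0,0,0]'
python3 -m handwheel '[0,0,-1,0,0,0,0,-1,0,0,0,0,-1,0,0,0,0,0,0,0,0,0,0,0,0]'
```

```text
time: 4.05
tool_pos: [0.4805, -0.0144, 0.0606]
tool_rot: [3.142, 0.0, 2.855]
contact_force: [-1.0, 0.2, 2.3]
opening: 0.0006
grip_force: 1.4
time: 4.55
tool_pos: [0.4806, -0.0145, 0.058]
tool_rot: [3.142, 0.0, 2.855]
contact_force: [-0.3, -0.5, 6.5]
opening: 0.0005
grip_force: 3.5
```

```bash
python3 -m handwheel '[0,0,-1,0,0,0,0,-1,0,0,0,0,-1,0,0,0,0,0,0,0,0,0,0,0,0]'
```

```text
time: 5.05
tool_pos: [0.4806, -0.0145, 0.0555]
tool_rot: [3.141, 0.001, 2.855]
contact_force: [-3.1, -0.9, 11.5]
opening: 0.0005
grip_force: 5.9
```

The force now rises at about 2 N/mm (pad only) and the tip is where it should be, so the turquoise is home. I'll rise and go to yellow.

```bash
python3 -m handwheel '[0,0,3,0,0,0,0,7,0,0,0,0,20,0,0,0,0,45,0,0,0,10,40,0,0,0,43,0,0,0,0,43,0,0,0,0,43,0,0,0]'
python3 -m handwheel '[0,43,0,0,0,0,33,0,0,0,0,0,0,0,0,0,0,0,0,0]'
cat > w.py <<'E'
import sys
from m import *
from cell import robot,eyes
x,y,a,b=map(float,sys.argv[1:5])
c=eyes.calibration("wrist");im,d=eyes.read_camera("wrist");cv2.imwrite(f"pics/{sys.argv[5]}.png",im)
s=robot.observe();print(s["tool_pos"],s["contact_force"])
T=c["world_to_cam"];p=T[:3,:3]@[x,y,.055]+T[:3,3];n=(c["fx"]*p[0]/p[2]+c["cx"],c["fy"]*p[1]/p[2]+c["cy"])
q,st=blob(im,(a,b),n,30);o,r=ray(c,*q);print(n,q,st,o+r*(.054-o[2])/r[2])
E
python3 w.py .481 .2005 20 35 w1
```

```text
time: 5.85
tool_pos: [0.4802, 0.1259, 0.17]
tool_rot: [3.141, 0.0, 2.854]
contact_force: [0.3, -0.4, -0.4]
opening: 0.0008
grip_force: 0.0
time: 6.25
tool_pos: [0.48, 0.2009, 0.1693]
tool_rot: [-3.141, -0.001, 2.857]
contact_force: [0.2, -0.8, -0.4]
opening: 0.0005
grip_force: 0.0
[0.4801325  0.2001012  0.16934879] [ 0.03581358 -0.00755558 -0.54108087]
(np.float64(257.2431267461947), np.float64(198.07789126346154)) [256.6929982  195.27289048] [244 182  27  27 557] [0.47859885 0.20067872 0.054     ]
```

```bash
python3 -m handwheel '[0,0,-25,0,0,0,0,-30,0,0,0,0,-25,0,0,0,0,-10,0,0,0,0,-5,0,0,0,0,-3,0,0,0,0,-2,0,0,0,0,0,0,0]'
python3 -m handwheel '[0,0,-1,0,0,0,0,-1,0,0,0,0,-1,0,0,0,0,-1,0,0,0,0,-1,0,0,0,0,-1,0,0,0,0,-1,0,0,0,0,0,0,0]'
python3 -m handwheel '[0,0,-1,0,0,0,0,-1,0,0,0,0,-1,0,0,0,0,-1,0,0,0,0,0,0,0]'
```

```text
time: 7.1
tool_pos: [0.4809, 0.2006, 0.0704]
tool_rot: [3.141, 0.001, 2.855]
contact_force: [0.1, 0.1, -0.2]
opening: 0.0007
grip_force: 0.0
time: 7.9
tool_pos: [0.4808, 0.2007, 0.0627]
tool_rot: [3.141, 0.001, 2.855]
contact_force: [1.8, 1.0, 2.5]
opening: 0.0004
grip_force: 1.4
time: 8.4
tool_pos: [0.4808, 0.2007, 0.0589]
tool_rot: [3.141, 0.001, 2.855]
contact_force: [1.6, 0.5, 5.3]
opening: 0.0003
grip_force: 2.7
```

```bash
python3 -m handwheel '[0,0,-1,0,0,0,0,-1,0,0,0,0,-1,0,0,0,0,-0.5,0,0,0,0,0,0,0,0,0,0,0,0]'
```

```text
time: 9.0
tool_pos: [0.4809, 0.2007, 0.0561]
tool_rot: [3.141, 0.001, 2.855]
contact_force: [0.6, -0.0, 10.8]
opening: 0.0006
grip_force: 5.3
```

Yellow is home, with the same slope and depth. Next is red.

```bash
python3 -m handwheel '[0,0,3,0,0,0,0,7,0,0,0,0,20,0,0,0,0,45,0,0,10,-10,38,0,0,25,-31,0,0,0,25,-31,0,0,0,25,-31,0,0,0]'
python3 -m handwheel '[25,-31,0,0,0,22,-29,0,0,0,0,0,0,0,0,0,0,0,0,0]'
python3 w.py .614 .0375 172 3 w2
```

```text
time: 9.8
tool_pos: [0.5652, 0.0965, 0.1681]
tool_rot: [-3.141, -0.002, 2.856]
contact_force: [0.2, 0.4, -0.1]
opening: 0.0001
grip_force: 0.0
time: 10.2
tool_pos: [0.6115, 0.0371, 0.1671]
tool_rot: [-3.141, -0.003, 2.853]
contact_force: [-0.5, 0.1, -1.1]
opening: 0.0002
grip_force: 0.0
[0.61130895 0.03798185 0.16741425] [-0.67463598  0.39999724  0.09589554]
(np.float64(258.43625860056505), np.float64(200.32466034788578)) [256.76048951 198.37062937] [244 185  27  28 572] [0.61210405 0.03648108 0.054     ]
```

```bash
python3 -m handwheel '[1.5,-0.5,-25,0,0,0,0,-30,0,0,0,0,-23,0,0,0,0,-10,0,0,0,0,-5,0,0,0,0,-3,0,0,0,0,-1,0,0,0,0,0,0,0]'
python3 -m handwheel '[0,0,-1,0,0,0,0,-1,0,0,0,0,-1,0,0,0,0,-1,0,0,0,0,-1,0,0,0,0,-1,0,0,0,0,-1,0,0,0,0,0,0,0]'
python3 -m handwheel '[0,0,-1,0,0,0,0,-1,0,0,0,0,-1,0,0,0,0,-1,0,0,0,0,0,0,0]'
```

```text
time: 11.05
tool_pos: [0.6144, 0.0372, 0.0721]
tool_rot: [3.141, 0.001, 2.855]
contact_force: [0.1, 0.9, 0.0]
opening: 0.0006
grip_force: 0.0
time: 11.85
tool_pos: [0.6142, 0.0371, 0.0642]
tool_rot: [3.141, 0.001, 2.855]
contact_force: [0.2, -0.1, 2.9]
opening: 0.0005
grip_force: 1.4
time: 12.35
tool_pos: [0.6142, 0.0371, 0.0602]
tool_rot: [3.141, 0.0, 2.855]
contact_force: [1.1, -1.0, 3.4]
opening: 0.0005
grip_force: 1.5
```

```bash
python3 -m handwheel '[0,0,-1,0,0,0,0,-1,0,0,0,0,-1,0,0,0,0,-1,0,0,0,0,-0.5,0,0,0,0,0,0,0,0,0,0,0,0]'
```

```text
time: 13.05
tool_pos: [0.6143, 0.037, 0.0567]
tool_rot: [3.141, 0.001, 2.855]
contact_force: [-1.7, -0.7, 8.6]
opening: 0.0004
grip_force: 4.7
```

```bash
python3 -m handwheel '[0,0,-1,0,0,0,0,-0.5,0,0,0,0,0,0,0,0,0,0,0,0]'
python3 -m handwheel '[0,0,3,0,0,0,0,7,0,0,0,0,20,0,0,0,0,45,0,0,0,0,40,0,0,-40,20,20,0,0,-40,20,0,0,0,-40,20,0,0,0]'
python3 -m handwheel '[-30,40,0,0,0,-20,45,0,0,0,-20,45,0,0,0,-20,45,0,0,0,-20,45,0,0,0,-20,45,0,0,0,0,0,0,0,0,0,0,0,0,0]'
python3 - <<'E'
from m import *
from cell import eyes
D={n:dict(np.load(f"{n}0.npz")) for n in("top","side")};out=[]
for n in("top","side"):
    im,d=eyes.read_camera(n);out.append(im)
    for name,hr,p in(("turq",(65,100),((264,213),(281,203))),("yellow",(20,35),((187,215),(277,268))),("red",(172,3),((245,166),(230,214)))):
        p=p[n=="side"];print(n,name,blob(D[n]["im"],hr,p)[0].round(1),blob(im,hr,p)[0].round(1))
cv2.imwrite("pics/end.png",np.vstack([cv2.resize(out[0][140:265,160:320],(384,300)),cv2.resize(out[1][140:300,160:360],(375,300))[:,:,:].copy() if 0 else cv2.resize(out[1][140:300,160:365],(384,300))]))
E
```

```text
time: 13.45
tool_pos: [0.6143, 0.037, 0.0555]
tool_rot: [3.141, 0.001, 2.855]
contact_force: [-2.6, -1.3, 11.8]
opening: 0.0004
grip_force: 5.8
time: 14.25
tool_pos: [0.492, 0.0976, 0.1892]
tool_rot: [3.142, -0.001, 2.854]
contact_force: [-0.4, 1.2, 0.0]
opening: 0.0008
grip_force: 0.0
time: 15.05
tool_pos: [0.3627, 0.3625, 0.1885]
tool_rot: [-3.14, -0.001, 2.858]
contact_force: [-0.4, 0.1, 0.7]
opening: 0.0003
grip_force: 0.0
top turq [264.2 212.5] [264.  212.3]
top yellow [185.5 214.4] [185.6 214.4]
top red [244.4 164.9] [244.5 165.1]
side turq [280.  200.2] [280.1 201.6]
side yellow [276.5 266.8] [276.2 267.7]
side red [228.4 212.1] [228.4 212.9]
```

View pics/end.png

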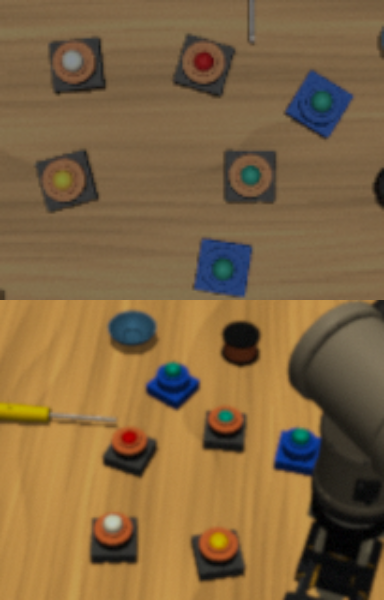

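The picture shows all three target stones sunk in their settings, with blocks, white stone and look-alikes in place (the top-view stone centroids moved by no more than 0.2 px).

```bash
python3 -c "
from cell import robot
print(robot.hand_in())"
```

```text
the job is handed in; nothing more can be done
None
```

I pressed the turquoise, yellow and red stones home in that order, with no force reading above 12 N, left the white one untouched, and handed the job in about 15 s into the 48 s allowed.

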